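Seat a monitor-arm pole in its quick-release V bracket

ROBOT

A 6-joint arm with a two-finger parallel gripper is mounted at the origin on a cart in front of the work surface, level with it; the furniture and walls round the work are solid. World frame = base frame: x ahead of the robot, y to its left, z up, the work surface at z = 0. Lengths are in mm, angles in rad, forces in N, time in s.
With the tool pointing down it reaches from about 275 to 1000 mm from the base axis. Payload 8.4 kg.
Tool frame: the origin (TCP) lies midway between the tips of the shut fingers; the grasp point (between the pads) lies 19 mm behind it; z points along the fingers, y is the line along which they close (so a half turn about z gives the same grasp; the last joint's range is limited). The gripper opens to 85 mm and grips with 20 to 120 N. Pads are 22 mm wide; open, the fingers measure 114 mm over their backs; the gripper's body (76 mm by 85 mm) begins 54 mm behind the grasp point. The pads swing forward as they close: fully open they stand 13 mm farther back than shut.
Start: joints at [-1.29, 0.353, 1.633, -0, 1.155, -0.002], TCP at [174.402, -600.177, 231.281] pointing down, gripper open.
Joint ranges: [-2.63, 2.63], [-0.92, 2.1], [0.06, 2.66], [-1.3, 4.44], [0, 2.69], [-3.02, 3.02]. Speed limits (rad/s): [2.22, 2.22, 2.79, 3.14, 3.14, 3.14].

INTERFACE

Orientations are given as a rotation vector (axis times angle).
In Python, from station import bot gives the robot as it stands.
- The arm moves only by the tool move_arm, never from a script. Its argument "plan" is one flat list of numbers, 5 for each row, row after row: the shift along the tool's x, y, z scaled (see below), then the turn about the tool's z scaled (see below), then the closure, from -1 (fully open) to 1 (shut). In form: [tx, ty, tz, turn, gripper, tx, ty, tz, turn, gripper, ...]. A call has 1 to 20 rows; each row is the pose to reach, as a shift and turn from the pose commanded when the call began, along the tool's axes at that moment; what a row does not reach only later rows make up. The controller multiplies each number of a shift by 80 mm and each number of a turn by 45 degrees. A row lasts 1/8 s, in which the tool goes at most 62.5 mm and 10.7 degrees, less where a joint would pass 70% of its speed; a pose out of reach is approached as far as the arm can. A call with a number of a shift or a turn outside -1 to 1 is refused whole. A call with a gripper value outside its range is refused whole. The fingers move at their own pace and stop on an object; "squeeze" is the grip in N (left out, the last holds). Time passes only in rows, so rows that repeat a pose let the fingers close. It gives the time, the measured TCP pose, the force, the opening and the grip force at its end, in the units of the state.
- bot.sense(): the state, without advancing time (a new reading comes with each control period).
- bot.camera(name): name is "side" or "top" or "wrist"; returns a dict with "image" (400x640x3 uint8, blue, green, red), "fx", "fy", "cx", "cy" (pixels), "R" (3x3) and "t" (3): a world point X has camera coordinates R X + t. Camera axes: x right, y down, z forward; pixel columns grow to the right and rows downward; lengths in mm; the calibration is good to about 2 mm. A picture is of the moment at which its call begins. There is no depth.
- bot.finish_job(): hands the job in; it is judged then, once.
The state is a dict: "clock": time; "q": joint angles; "qd": joint speeds; "joint_efforts": joint torques, N m; "ee_pos": TCP position; "ee_rot": TCP orientation; "force": force on the tool from outside, world axes, zero at the start; "wrist_torque": the same for the moment, N m; "opening": opening from 0.0 (shut) to 1.0 (fully open); "grasp_force": force on a finger pad.
Only numpy, scipy, OpenCV 4.12 (cv2) and the standard library are available. Lean on these libraries where they do the work, as an engineer would, in place of code of your own. Each camera call takes 0.05 s, during which the arm holds its last target. There are 200 camera calls.

TASK

Pick up the short metal pole, stand it on the desk bracket's base plate in the open mouth, clear of the two roller catches, and let go of it. Then push it along the plate, past the catches, until it settles home against both jaw plates of the V, wherever they happen to be set, and press it in with about 14 newtons (at least 12, never more than 18), giving way sideways where friction holds it on one plate alone. Leave it standing upright there, held by the catches against both jaw plates, and do not knock it over or shift the things lying around.

Things in the scene. Friction and masses are not known exactly. Their poses are not given: they have to be found in the camera images.
- pole: solid short aluminium pole standing upright, a plain cylinder 36 mm in diameter and 56 mm tall with a black cap disc flush on top, 0.25 to 0.5 kg. Origin: centre of its underside; z is its axis (up). The shorter, thicker of the two upright round things (the other is the glue stick); it may stand left or right of the bracket.
- bracket: pole bracket fixed to the desk: grey base plate 146 x 130 mm, 4 mm thick (bracket x -94 to +52 mm, y -65 to +65 mm), with a V of two upright cheeks and, before it, two roller catches. Origin: on the desk top below the V's axis line; +x points into the V (push direction), the mouth looks to -x, z up. Depending on the jaw plates a seated pole's axis is at x -8.5 to 0, y -4.2 to +4.2 mm.
- catch_left: sprung roller catch, bracket +y side: black roller 16 mm in diameter (turns freely) on a sideways plunger. Origin: roller centre, at rest bracket x -19, y +17 mm, 30 mm above the desk. Yields outward up to 14 mm (1.5 N at rest, 0.1 N more per mm), springs back behind the pole and keeps pressing it into the V. Its grey housing: bracket x -29 to -9, y 40 to 62 mm, top 46 mm above the desk.
- catch_right: mirror-image roller catch on the -y side (rest y = -17 mm). The pole first touches both rollers with its axis at bracket x of about -39 mm. Pushing past them takes roughly 3 to 9 N at first, falling to almost nothing when the pole's axis passes the rollers; then the push rises steeply where the pole meets the jaw plates.
- mouth (a point): point on top of the base plate, 4 mm above the desk, at bracket x = -62 mm, y = 0, axes as the bracket: where the pole's underside should first be set down, before the catches (free room about 15 mm along x and 10 mm to each side).
- cheek_left: left half of the V (bracket +y): fixed grey block carrying a dark steel jaw plate, 44 mm high, at 45 degrees to bracket x. Screws set the jaw plate 0 to 6 mm out from the block, each side differently; this is not measured. Rigid. Pose: as the bracket. Fully back, the plate touches a pole over the bracket origin at x 12.7, y 12.7 mm. Home = over 3 N on it while pushed; over 16 N marks it.
- cheek_right: right half of the V (bracket -y), mirror image of cheek_left, its jaw plate set out 0 to 6 mm of its own, same limits. Included angle 90 degrees. Pose: as the bracket (tells nothing of the jaw plate). The pole slides along the first plate it meets towards the other, but friction can hold it there until the pusher gives way sideways (felt as a side force of 2 N or more).
- glue_stick: bystander: white and red glue stick standing upright, 26 mm in diameter, 96 mm tall; origin at the centre of its underside. Leave alone.
- sticky_block: bystander: block of yellow sticky notes, 76 x 77 x 27 mm, origin at the centre of its underside. Leave alone.
- stapler: bystander: stapler, 145 x 36 x 56 mm, origin at the centre of its underside. Leave alone.
- calculator: bystander: flat black calculator, 118 x 72 x 13 mm, origin at the centre of its underside. Leave alone.
Not all that is in view belongs to the job. There is more than one size of the pole; the job needs the middle-sized.

How it is judged (in metres and radians):
On the way, in this order (a step that is already met when the one before it is completed fails the run):
1. the pole stands on the base plate in the mouth, before the catches, and is let go (x of pole in the frame of bracket between -0.082 and -0.04 m and y of pole in the frame of bracket between -0.014 and 0.014 m and z of pole in the frame of bracket between 0.001 and 0.007 m and angle between pole's own z axis and vertical below 0.06 rad and contact force between the fingers and pole below 0.1 N), for 0.2 s.
2. the pole is pressed home: it bears on both halves of the V with over 3 N each (x of pole in the frame of bracket above -0.012 m and angle between pole's own z axis and vertical below 0.06 rad and contact force between each of cheek_left, cheek_right and pole above 3 N), for 0.2 s.
At the end, for the whole second after the job is handed in: The pole stands upright (within 0.05 rad) and still on the base plate, in the V behind the catches, touching both jaw plates (over 0.3 N each from the catches), and the robot has let go of it (x of pole in the frame of bracket above -0.012 m and z of pole in the frame of bracket between 0.001 and 0.007 m and angle between pole's own z axis and vertical below 0.05 rad and linear speed of pole below 0.01 m/s and contact force between the fingers and pole below 0.1 N and contact force between each of cheek_left, cheek_right and pole above 0.3 N).
It fails at once if either half of the V is loaded with more than 16 N (contact force between any of cheek_left, cheek_right and pole above 16 N).
It fails at once if the pole is knocked over (angle between pole's own z axis and vertical above 0.5 rad).
It fails at once if a bystander is shifted by more than 20 mm or toppled (distance of any of glue_stick, sticky_block, stapler, calculator from where it was at the start of the episode above 0.02 m or angle between glue_stick's own z axis and vertical above 0.4 rad).
It also fails if it takes over 69 s, if anything falls off the work surface, if the arm or the gripper's body presses on something with over 40 N, if the wrist force passes 120 N, or if a joint passes its speed limit or range.

## Working session

There is one attempt and no reset: what is moved stays moved. The work goes in short steps, Python scripts to look and compute and a tool call to move; the robot and the scene stay as the last step left them, time stands still between calls to the robot, and variables do not carry over. Pictures are saved under pics/ and viewed, at most 10 in all, crops included, and the job is handed in when it is done.

Besides the shell and the picture viewer there is one more tool, called after "Call:" in YAML: its name, and indented under it one key for each argument. move_arm: Moves the arm, as the interface text tells. Its arguments: {"type":"object","properties":{"plan":{"type":"array"},"squeeze":{"type":"number"}},"required":["plan"]}

```bash
mkdir -p pics; ls; python3 - <<'E'
from station import bot
import cv2,numpy as np
s=bot.sense(); print({k:np.round(v,3).tolist() for k,v in s.items()})
for n in("top","side"):
    c=bot.camera(n); cv2.imwrite(f"pics/{n}0.png",c["image"]); print(n,c["fx"],c["fy"],c["cx"],c["cy"],np.round(c["R"],4).tolist(),np.round(c["t"],1).tolist())
    np.savez(f"{n}0.npz",**c)
E
```

```text
pics
{'clock': 0.0, 'q': [-1.29, 0.354, 1.634, 0.0, 1.155, -0.002], 'qd': [-0.001, -0.001, 0.0, -0.002, -0.0, 0.0], 'joint_efforts': [-0.005, -60.526, -34.206, -0.0, 0.009, -0.0], 'ee_pos': [174.28, -599.701, 230.547], 'ee_rot': [-3.109, -0.443, 0.0], 'force': [0.427, 0.068, -0.245], 'wrist_torque': [-0.007, 0.006, 0.011], 'grasp_force': 0.0, 'opening': 1.002}
top 365.1746446444968 365.1746446444968 321.18643336786124 204.0181950351729 [[-0.0023, -1.0, 0.005], [-0.9808, 0.0013, -0.1952], [0.1952, -0.0053, -0.9807]] [201.6, 588.3, 827.4]
side 401.20223094482793 401.20223094482793 313.29552774845195 200.9427802639403 [[0.9418, -0.3353, -0.0217], [-0.2229, -0.5751, -0.7871], [0.2515, 0.7462, -0.6164]] [-467.1, 288.5, 598.6]
```

View pics/top0.png

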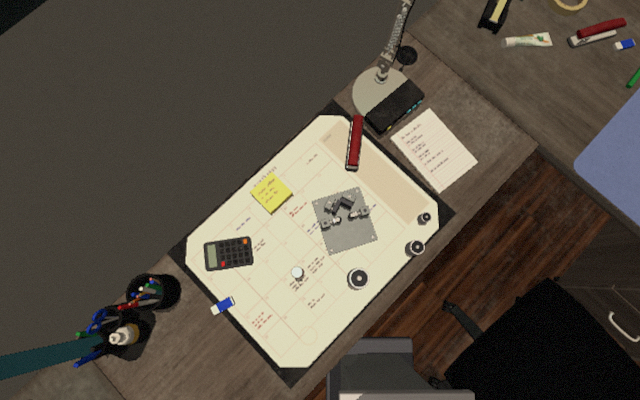

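View pics/side0.png

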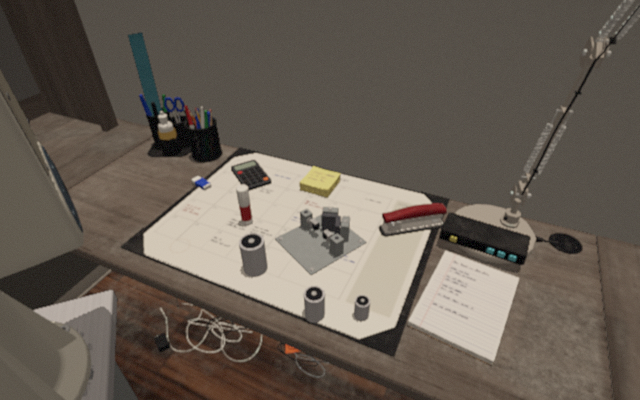

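The top view shows the bracket plate at about (344,220), and three poles at (358,279) large, (415,247) middle and (424,217) small. The glue stick is at (298,272). In the side view the poles are at (253,255), (315,303) and (362,307). I'll zoom in and measure.

```bash
cat > h.py <<'E'
import numpy as np,cv2
def ray(c,uv,z):
    R=c["R"];t=c["t"];C=-R.T@t
    d=R.T@np.array([(uv[0]-c["cx"])/c["fx"],(uv[1]-c["cy"])/c["fy"],1.])
    return C+d*(z-C[2])/d[2]
def proj(c,X):
    p=c["R"]@np.asarray(X,float)+c["t"]; return np.array([c["fx"]*p[0]/p[2]+c["cx"],c["fy"]*p[1]/p[2]+c["cy"]])
E
python3 - <<'E'
from h import *
T=dict(np.load("top0.npz"));S=dict(np.load("side0.npz"))
a=cv2.resize(T["image"][178:298,300:440],None,fx=5,fy=5,interpolation=cv2.INTER_CUBIC)
cv2.imwrite("pics/t1.png",a)
b=cv2.resize(S["image"][190:330,230:380],None,fx=4,fy=4,interpolation=cv2.INTER_CUBIC); cv2.imwrite("pics/s1.png",b)
# black discs
for n,c,L in(("top",T,[(358,279),(415,247),(424,217)]),("side",S,[(251,241),(314,294),(362,300)])):
    g=c["image"].max(2)
    for u,v in L:
        m=np.zeros_like(g); m[v-14:v+15,u-14:u+15]=(g[v-14:v+15,u-14:u+15]<50)*255
        n_,l,st,ce=cv2.connectedComponentsWithStats(m)
        print(n,[(st[i][:5].tolist(),ce[i].round(1).tolist()) for i in range(1,n_) if st[i][4]>15])
for h,uv in((56,(415,247)),(56,(358,279)),(56,(424,217)),(4,(344,220))): print(ray(T,uv,h).round(0))
for h,uv in((56,(314,294)),(56,(251,241)),(56,(362,300))): print(ray(S,uv,h).round(0))
E
```

```text
top []
top [([412, 242, 11, 10, 67], [416.9, 246.6])]
top [([423, 213, 7, 7, 24], [425.8, 216.5])]
side [([242, 235, 18, 12, 126], [250.7, 240.9])]
side [([307, 288, 14, 11, 92], [313.5, 293.3])]
side [([357, 297, 10, 7, 36], [361.8, 300.1])]
[485. -22.  56.]
[410. 115.  56.]
[557. -48.  56.]
[558. 142.   4.]
[487. -31.  56.]
[417. 130.  56.]
[556. -70.  56.]
```

View pics/t1.png

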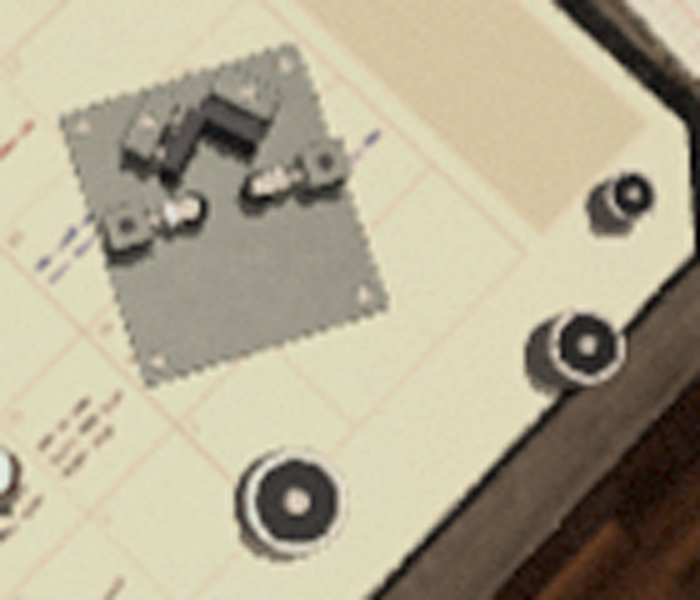

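View pics/s1.png

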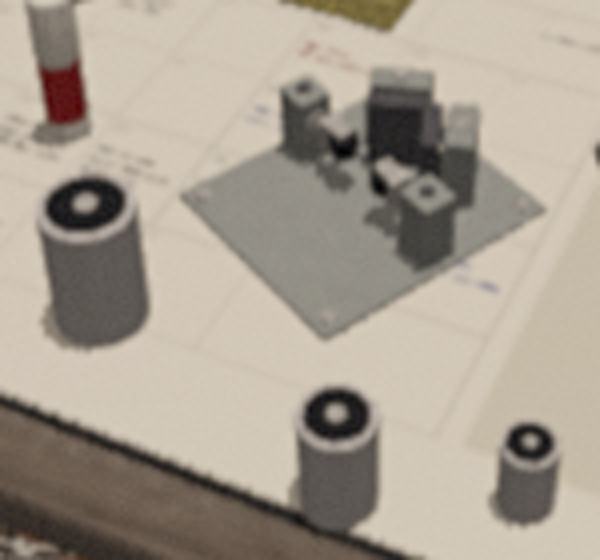

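The crops settle the layout:
- **Middle pole:** its cap is at crop (588,346), which is full-image (417.2,246.8) in the top view and (313.9,292.9) in the side view. Its diameter of about 15 px is about 36 mm, as it should be.
- **Plate corners:** (62,120), (293,44), (388,306) and (148,386) in the top crop. The V is at the upper end, so the mouth looks down in the image and the yaw is about 19°.

I'll start the approach now.

Call:
move_arm:
  plan: [0.5,-0.5,-0.9,0,-1,1,-1,-0.9,0,-1,1,-1,-0.9,0,-1]

```text
clock: 0.48
ee_pos: [230.1, -499.1, 304.6]
ee_rot: [3.109, 0.445, 0.001]
force: [-0.2, -0.3, 0.8]
opening: 1.005
grasp_force: 0.0
```

Call:
move_arm:
  plan: [0.6,-0.6,0,0,-1,1,-1,0,0,-1,1,-1,0,0,-1]

```text
clock: 0.85
ee_pos: [284.2, -399.6, 302.9]
ee_rot: [-3.108, -0.447, 0.0]
force: [-1.0, -0.5, 1.1]
opening: 1.003
grasp_force: 0.0
```

Call:
move_arm:
  plan: [0.6,-0.6,0,0,-1,1,-1,0,0,-1,1,-1,0,0,-1]

```text
clock: 1.23
ee_pos: [338.7, -301.5, 303.0]
ee_rot: [-3.109, -0.447, 0.0]
force: [-0.3, 0.1, 1.0]
opening: 0.998
grasp_force: 0.0
```

Call:
move_arm:
  plan: [0.6,-0.6,0,0,-1,1,-1,0,0,-1,1,-1,0,0,-1]

```text
clock: 1.6
ee_pos: [393.5, -203.0, 303.1]
ee_rot: [3.11, 0.447, -0.0]
force: [-0.8, -0.8, -0.2]
opening: 1.0
grasp_force: 0.0
```

Call:
move_arm:
  plan: [0.6,-0.6,0,0,-1,1,-1,0,0,-1,1,-1,0,0,-1,1,-1,0,0,-1]

```text
clock: 2.1
ee_pos: [446.7, -106.1, 303.0]
ee_rot: [3.11, 0.442, -0.002]
force: [-1.5, -1.6, -0.0]
opening: 0.998
grasp_force: 0.0
```

```bash
python3 - <<'E'
from h import *
from station import bot
from scipy.optimize import least_squares
T=dict(np.load("top0.npz"));S=dict(np.load("side0.npz"))
cv=lambda p,o,k:(o[0]+(p[0]+.5)/k-.5,o[1]+(p[1]+.5)/k-.5)
t=[cv(p,(300,178),5) for p in((62,120),(293,44),(388,306),(148,386))]
s=[cv(p,(230,190),4) for p in((180,197),(325,340),(547,210))]
X=[(52,65,4),(52,-65,4),(-94,-65,4),(-94,65,4)]
P=lambda q,X:np.array([q[0]+X[0]*np.cos(q[2])-X[1]*np.sin(q[2]),q[1]+X[0]*np.sin(q[2])+X[1]*np.cos(q[2]),X[2]])
fit=lambda A:least_squares(lambda q:np.concatenate([proj(c,P(q,x))-np.array(u) for c,u,x in A]),[570,145,.33])
A=[(T,u,x) for u,x in zip(t,X)];B=[(S,u,X[i]) for u,i in zip(s,(3,2,1))]
for a in(A,B,A+B):
    r=fit(a); print(r.x.round(4),r.fun.round(1),"mouth",P(r.x,(-62,0,4)).round(1))
for z in(56,):print(ray(T,(417.2,246.8),z),ray(S,(313.9,292.9),z))
w=bot.camera("wrist"); np.savez("w0.npz",**w); cv2.imwrite("pics/w0.png",w["image"])
print(bot.sense()["ee_pos"],proj(w,(486,-27,56)))
E
```

```text
[5.777604e+02 1.483960e+02 3.165000e-01] [-0.9 -0.5  0.4 -0.6  0.6  0.3 -0.2  0.6] mouth [518.8 129.1   4. ]
[5.798979e+02 1.432998e+02 3.080000e-01] [-0.8 -0.6  0.   0.5  0.8 -0.3] mouth [520.8 124.5   4. ]
[5.789903e+02 1.463893e+02 3.169000e-01] [-0.2 -0.9  1.2 -1.   1.4 -0.2  0.7  0.1 -1.6 -1.1 -0.5 -0.4 -0.2 -1.4] mouth [520.1 127.1   4. ]
[485.07672785 -27.23383404  56.        ] [487.95737603 -29.14722557  56.        ]
[ 446.4830795  -106.24363847  303.03178388] [262.41680693 111.1800271 ]
```

View pics/w0.png

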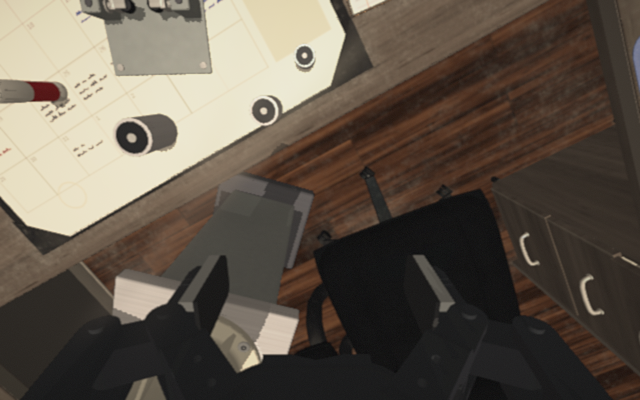

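The wrist view shows the middle pole's cap at (264,109), against a predicted (262,111), so the estimate is good to about 2 mm. Next I'll move above it and descend.

Call:
move_arm:
  plan: [0.4,-0.4,0.2,0,-1,0.76,-0.8,0.5,0,-1,0.76,-0.8,0.9,0,-1,0.76,-0.8,0.9,0,-1]

```text
clock: 2.65
ee_pos: [485.7, -27.2, 229.4]
ee_rot: [-3.11, -0.441, 0.007]
force: [-0.2, -0.9, 0.6]
opening: 1.003
grasp_force: 0.0
```

Call:
move_arm:
  plan: [0,0,0.5,0,-1,0,0,1,0,-1,0,0,1,0,-1,0,0,1,0,-1]

```text
clock: 3.15
ee_pos: [488.6, -26.9, 153.2]
ee_rot: [3.11, 0.441, 0.003]
force: [-0.1, 0.4, 0.0]
opening: 1.002
grasp_force: 0.0
```

```bash
python3 - <<'E'
from h import *
from station import bot
w=bot.camera("wrist"); np.savez("w1.npz",**w); cv2.imwrite("pics/w1.png",w["image"])
s=bot.sense();print(s["ee_pos"],s["ee_rot"],proj(w,(487,-28,56)), proj(w,(487,-10,56)),proj(w,(505,-28,56)))
for X in((52,65),(52,-65),(-94,-65),(-94,65)):
    c,q=np.cos(.317),np.sin(.317); print(proj(w,(579+c*X[0]-q*X[1],146.5+q*X[0]+c*X[1],4)))
E
```

```text
[488.8188867  -26.74425064 153.42217639] [3.10977521 0.44119585 0.00453908] [316.22839326 199.64432108] [295.12541704 193.88996708] [322.42553418 179.40063266]
[ 52.56631934 -44.10629538]
[215.93850617 -51.08811707]
[237.52912369 135.92639402]
[100.09657325 140.90849895]
```

View pics/w1.png

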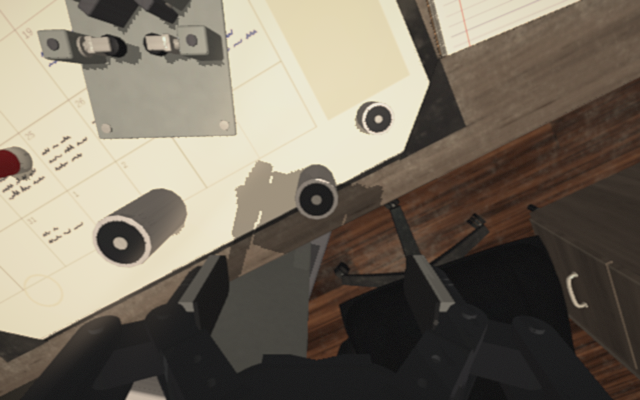

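The cap is at (316.5,200), matching the prediction, so the pole is at about (487,-28). The plate's mouth corners are at (236,135) and (101,137), within about 3 mm of the estimate. I'll descend and grasp.

Call:
move_arm:
  plan: [-0.026,0.01,0.4,0,-1,-0.026,0.01,0.8,0,-1,-0.026,0.01,0.9,0,-1,-0.026,0.01,0.9,0,-1]

```text
clock: 3.7
ee_pos: [486.4, -27.5, 80.2]
ee_rot: [3.11, 0.443, 0.001]
force: [-0.6, -0.3, 0.9]
opening: 0.998
grasp_force: 0.0
```

Call:
move_arm:
  plan: [0,0,0.25,0,-1,0,0,0.5,0,-1,0,0,0.75,0,-1,0,0,0.84,0,-1,0,0,0.84,0,-1,0,0,0.84,0,-1]

```text
clock: 4.45
ee_pos: [486.4, -27.4, 13.0]
ee_rot: [3.11, 0.443, 0.002]
force: [-0.6, -0.8, -0.0]
opening: 1.001
grasp_force: 0.0
```

Call:
move_arm:
  plan: [0,0,0,0,1,0,0,0,0,1,0,0,0,0,1,0,0,0,0,1,0,0,0,0,1,0,0,0,0,1,0,0,0,0,1,0,0,0,0,1]
  squeeze: 40

```text
clock: 5.45
ee_pos: [485.8, -27.5, 12.4]
ee_rot: [3.11, 0.443, 0.0]
force: [-0.6, -0.9, 4.3]
opening: 0.41
grasp_force: 39.4
```

Call:
move_arm:
  plan: [0,0,-0.3,0,1,0,0,-0.9,0,1,0,0,-0.9,0,1]

```text
clock: 5.82
ee_pos: [487.7, -27.5, 86.6]
ee_rot: [3.109, 0.443, 0.008]
force: [0.7, -1.1, -3.8]
opening: 0.413
grasp_force: 41.3
```

Call:
move_arm:
  plan: [0.1,-0.2,0,0,1,0.3,-0.5,0,0,1,0.48,-0.875,0,0,1,0.48,-0.875,0,0,1]

```text
clock: 6.32
ee_pos: [502.3, 52.9, 82.5]
ee_rot: [-3.109, -0.446, 0.003]
force: [0.5, -0.7, -4.1]
opening: 0.409
grasp_force: 41.3
```

Call:
move_arm:
  plan: [0.2,-0.4,0,0,1,0.4,-0.7,0,0,1,0.48,-0.875,0,0,1,0.48,-0.875,0,0,1,0.48,-0.875,0,0,1]

```text
clock: 6.95
ee_pos: [519.6, 127.8, 83.6]
ee_rot: [3.11, 0.443, -0.002]
force: [-0.2, -0.3, -3.5]
opening: 0.41
grasp_force: 41.5
```

```bash
python3 - <<'E'
from h import *
from station import bot
w=bot.camera("wrist"); t=bot.camera("top"); np.savez("t2.npz",**t)
a=w["image"]; b=cv2.resize(t["image"][170:290,290:430],None,fx=3,fy=3)
o=np.zeros((400+360,640,3),np.uint8);o[:400]=a;o[400:,:420]=b; o=cv2.resize(o,(505,600)); cv2.imwrite("pics/c2.png",a)
np.savez("w2.npz",**w);s=bot.sense();print(s)
for X in((52,65),(52,-65),(-94,-65),(-94,65),(-62,0)):
    c,q=np.cos(.317),np.sin(.317); print(proj(w,(579+c*X[0]-q*X[1],146.5+q*X[0]+c*X[1],4)))
E
```

```text
{'clock': 7.05, 'q': array([ 2.38099408e-01,  4.07372768e-01,  1.94282036e+00, -1.80485124e-04,
        7.92165536e-01,  1.52695673e+00]), 'qd': array([-0.00040885, -0.0019648 , -0.00396145,  0.00102462, -0.00043079,
        0.00141819]), 'joint_efforts': array([ 3.06820152e-01, -5.67678416e+01, -2.59733176e+01,  9.50268673e-03,
        2.91715180e-03, -6.04739907e-03]), 'ee_pos': array([519.86955749, 127.67225532,  83.8773416 ]), 'ee_rot': array([ 3.11020050e+00,  4.41572159e-01, -1.17793956e-03]), 'force': array([ 0.62463285, -0.32745052, -3.12891299]), 'wrist_torque': array([ 0.0076753 , -0.02139546, -0.00918676]), 'grasp_force': 41.538190841674805, 'opening': 0.41035053097999186}
[210.80496986  43.31452317]
[410.91750214  35.65560619]
[399.19419168 239.16645162]
[236.97006555 244.21150554]
[316.48820334 204.22216492]
```

View pics/c2.png

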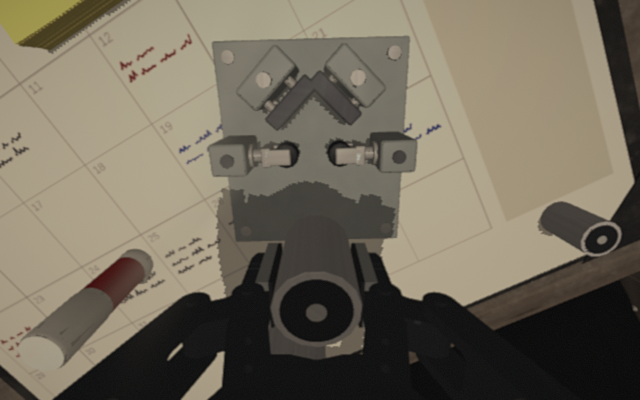

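The wrist view shows the plate corners at (213,41), (408,37), (399,237) and (235,240). That puts the bracket at about (580,147) with a yaw of 0.30, and the held pole hangs over the mouth. I'll lower it.

Call:
move_arm:
  plan: [0,0,0.25,0,1,0,0,0.5,0,1,0,0,0.7,0,1,0,0,0.8,0,1,0,0,0.82,0,1,0,0,0.83,0,1,0,0,0.83,0,1]

```text
clock: 7.92
ee_pos: [520.7, 128.6, 18.1]
ee_rot: [-3.11, -0.443, -0.001]
force: [0.5, 1.2, -3.6]
opening: 0.407
grasp_force: 41.5
```

Call:
move_arm:
  plan: [0,0,0.008,0,1,0,0,0.008,0,1]

```text
clock: 8.18
ee_pos: [520.4, 128.5, 17.2]
ee_rot: [-3.11, -0.443, -0.0]
force: [0.4, -0.3, -3.5]
opening: 0.411
grasp_force: 41.5
```

Call:
move_arm:
  plan: [0,0,0.008,0,1,0,0,0.008,0,1]

```text
clock: 8.43
ee_pos: [520.5, 128.6, 16.5]
ee_rot: [-3.11, -0.443, -0.0]
force: [-0.7, -0.8, -2.4]
opening: 0.411
grasp_force: 41.9
```

Call:
move_arm:
  plan: [0,0,0.006,0,1,0,0,0.006,0,1]

```text
clock: 8.68
ee_pos: [520.5, 128.5, 16.5]
ee_rot: [-3.11, -0.443, -0.0]
force: [-1.9, -0.6, 6.6]
opening: 0.414
grasp_force: 42.5
```

The pole is down on the plate. I'll let go and rise.

Call:
move_arm:
  plan: [0,0,0,0,0,0,0,0,0,-0.4,0,0,0,0,-1,0,0,0,0,-1,0,0,0,0,-1,0,0,0,0,-1,0,0,0,0,-1]

```text
clock: 9.55
ee_pos: [520.3, 128.5, 15.9]
ee_rot: [-3.11, -0.443, -0.0]
force: [0.2, 1.1, -0.1]
opening: 0.998
grasp_force: 0.0
```

Call:
move_arm:
  plan: [0,0,-0.2,0,-1,0,0,-0.5,0,-1,0,0,-1,0,-1,0,0,-1,0,-1,0,0,-1,0,-1]

```text
clock: 10.18
ee_pos: [520.3, 128.5, 96.4]
ee_rot: [-3.11, -0.443, -0.001]
force: [-0.3, 0.4, 0.0]
opening: 1.002
grasp_force: 0.0
```

```bash
python3 - <<'E'
from h import *
from station import bot
w=bot.camera("wrist"); np.savez("w3.npz",**w);cv2.imwrite("pics/w3.png",w["image"])
s=bot.sense();print(s["ee_pos"],s["ee_rot"],s["q"])
print(proj(w,(520.5,128.5,60)),proj(w,(520.5,128.5,4)))
E
```

```text
[519.84521472 128.37825211  95.70908461] [ 3.11017223e+00  4.42772355e-01 -9.67359414e-04] [ 2.39309678e-01  3.89262088e-01  1.93606227e+00 -1.04516899e-06
  8.16887181e-01  1.52728189e+00]
[315.49870719 228.150228  ] [315.62513458 199.15442321]
```

View pics/w3.png

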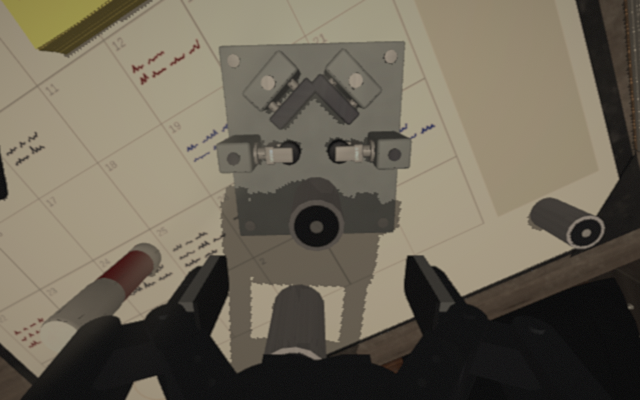

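The pole stands upright on the plate in the mouth, with its cap at (316,226), centred between the rollers at (294,152) and (333,152). I'll shut the fingers, back off behind it and look at the shape of the shut fingertips before pushing.

Call:
move_arm:
  plan: [-0.2,0,0,0,1,-0.5,0,0,0,1,-0.6,0,0,0,1,-0.6,0,0,0,1,-0.6,0,0,0,1,-0.6,0,0,0,1,-0.6,0,0,0,1]

```text
clock: 11.1
ee_pos: [474.6, 115.2, 95.9]
ee_rot: [-3.11, -0.443, -0.0]
force: [0.3, 0.4, 0.9]
opening: -0.004
grasp_force: 0.0
```

```bash
python3 - <<'E'
from h import *
from station import bot
w=bot.camera("wrist");s=bot.camera("side")
print(bot.sense()["ee_pos"],bot.sense()["opening"],proj(s,bot.sense()["ee_pos"]),proj(w,bot.sense()["ee_pos"]))
a=cv2.resize(w["image"][150:400,160:480],(640,500))[:, :]; 
u,v=proj(s,bot.sense()["ee_pos"]).astype(int)
b=s["image"][max(0,v-110):v+60,u-70:u+90]; b=cv2.resize(b,None,fx=2.9,fy=2.9)
H=500;o=np.zeros((H,400+b.shape[1],3),np.uint8);o[:,:400]=a[:,120:520];o[:min(H,b.shape[0]),400:]=b[:H]
print(o.shape);cv2.imwrite("pics/m4.png",o[:, :800])
E
```

```text
[474.41747541 115.15279244  95.88778991] -0.0010302576809227064 [280.43188697 223.06869459] [315.28786704 257.87306231]
(500, 864, 3)
```

View pics/m4.png

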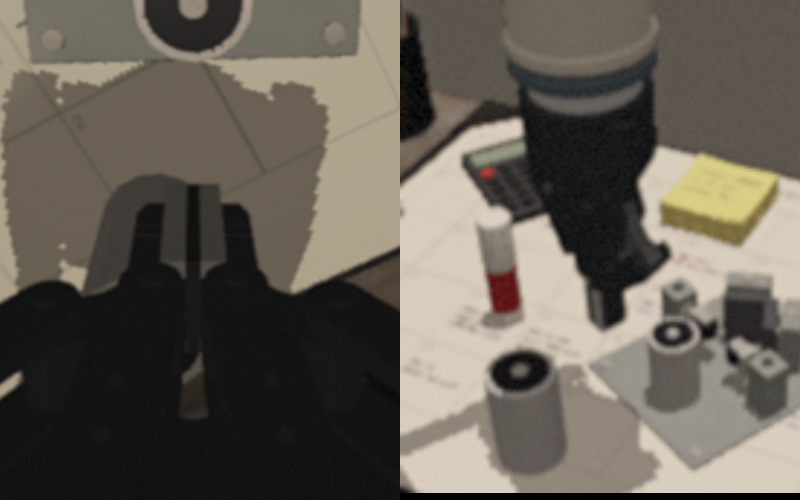

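The montage shows the shut tips as narrow, about 16 mm along the closing line, with clean vertical edges. The knuckles stand out only to the sides, higher up. Pushing with the fingers' front edge along tool x fits between the rollers and needs no turn. I'll descend behind the pole, then advance slowly.

Call:
move_arm:
  plan: [0,0,0.3,0,1,0,0,0.6,0,1,0,0,0.85,0,1,0,0,0.92,0,1,0,0,0.92,0,1]

```text
clock: 11.82
ee_pos: [474.2, 115.1, 22.3]
ee_rot: [3.11, 0.443, -0.001]
force: [-0.7, -0.2, -0.0]
opening: 0.001
grasp_force: 0.0
```

Call:
move_arm:
  plan: [0.06,0,0,0,1,0.12,0,0,0,1,0.16,0,0,0,1,0.19,0,0,0,1,0.21,0,0,0,1,0.23,0,0,0,1,0.25,0,0,0,1,0.27,0,0,0,1,0.29,0,0,0,1,0.31,0,0,0,1,0.33,0,0,0,1,0.35,0,0,0,1,0.37,0,0,0,1]

```text
clock: 13.45
ee_pos: [501.1, 123.0, 22.0]
ee_rot: [3.11, 0.443, -0.005]
force: [-5.2, -1.2, 3.1]
opening: 0.003
grasp_force: 2.8
```

```bash
cat >> h.py <<'E'
def cap(w,uv0,z=60):
    # centre of the bright ring round the black cap
    g=cv2.cvtColor(w["image"],cv2.COLOR_BGR2GRAY); u,v=map(int,uv0); x0,y0=u-45,v-45
    p=g[max(0,y0):v+45,x0:u+45]
    m=(p<45).astype(np.uint8); n,l,st,ce=cv2.connectedComponentsWithStats(m)
    return [(st[i].tolist(),(ce[i]+[x0,max(0,y0)]).round(1).tolist(),ray(w,ce[i]+[x0,max(0,y0)],z).round(1).tolist()) for i in range(1,n) if st[i][4]>150]
E
python3 - <<'E'
from h import *
from station import bot
w=bot.camera("wrist");s=bot.sense();p=s["ee_pos"]
print(p,s["force"],"cam",-w["R"].T@w["t"]-p)
a=np.array([.96,.279,0]);e=p+29*a;e[2]=60;print(e,proj(w,e));print(cap(w,proj(w,e)))
E
```

```text
[501.38095743 123.05143819  22.04710777] [-3.58552632 -1.03567082  1.87666766] cam [ 78.90609968  22.44023304 141.75462018]
[529.22095743 131.14243819  60.        ] [314.91618349 240.53215526]
[([10, 11, 76, 69, 3694], [316.2, 239.7], [529.7, 130.8, 60.0]), ([15, 77, 24, 13, 165], [292.6, 279.9], [510.3, 134.8, 60.0]), ([56, 77, 24, 13, 165], [339.6, 280.0], [515.4, 117.1, 60.0])]
```

The cap detection works: the pole is at (529.7,130.8), 29.3 mm ahead of the TCP, upright and centred on the pusher. I'll go on.

Call:
move_arm:
  plan: [0.02,0,0,0,1,0.04,0,0,0,1,0.06,0,0,0,1,0.08,0,0,0,1,0.1,0,0,0,1]

```text
clock: 14.12
ee_pos: [510.5, 125.6, 22.3]
ee_rot: [-3.11, -0.443, -0.0]
force: [-2.9, -0.6, -0.2]
opening: 0.004
grasp_force: 1.5
```

Call:
move_arm:
  plan: [0.02,0,0,0,1,0.04,0,0,0,1,0.06,0,0,0,1,0.08,0,0,0,1,0.1,0,0,0,1]

```text
clock: 14.75
ee_pos: [516.6, 127.5, 22.1]
ee_rot: [3.11, 0.443, -0.005]
force: [-9.9, -2.8, 5.4]
opening: -0.001
grasp_force: 5.0
```

```bash
cat > st.py <<'E'
from h import *
from station import bot
w=bot.camera("wrist");s=bot.sense();p=s["ee_pos"];f=s["force"]
a=np.array([.96,.279,0]);b=np.array([-.279,.96,0]);e=p+29*a;e[2]=60
r=sorted(cap(w,proj(w,e)),key=lambda k:-k[0][4])[0];P=np.array(r[2]);d=P-p
B=np.array([580,147,0]);x=np.array([.955,.297,0]);y=np.array([-.297,.955,0])
print("t",s["clock"],"tcp",p.round(2),"F push/side/z",-(f@a).round(2),(f@b).round(2),f[2].round(2),"cap",P,"rel",(d@a).round(1),(d@b).round(1),"bracket",((P-B)@x).round(1),((P-B)@y).round(1))
E
python3 st.py
```

```text
t 14.8 tcp [516.64 127.51  22.04] F push/side/z 5.76 0.8 1.73 cap [545.2 135.6  60. ] rel 29.7 -0.2 bracket -36.6 -0.6
```

Call:
move_arm:
  plan: [0.013,0,0,0,1,0.026,0,0,0,1,0.04,0,0,0,1,0.053,0,0,0,1]

```text
clock: 15.3
ee_pos: [519.5, 128.3, 22.0]
ee_rot: [3.11, 0.443, -0.008]
force: [-7.9, -2.4, 4.7]
opening: -0.005
grasp_force: 4.8
```

```bash
python3 st.py
```

```text
t 15.35 tcp [520.02 128.44  22.04] F push/side/z 7.76 0.31 4.39 cap [548.1 136.4  60. ] rel 29.2 -0.2 bracket -33.6 -0.6
```

Call:
move_arm:
  plan: [0.014,0,0,0,1,0.028,0,0,0,1,0.042,0,0,0,1,0.056,0,0,0,1,0.07,0,0,0,1,0.084,0,0,0,1,0.098,0,0,0,1,0.11,0,0,0,1]

```text
clock: 16.35
ee_pos: [529.8, 131.3, 22.1]
ee_rot: [3.11, 0.443, -0.003]
force: [-5.5, -0.4, 1.4]
opening: -0.003
grasp_force: 2.6
```

```bash
python3 st.py
```

```text
t 16.4 tcp [529.94 131.32  22.14] F push/side/z 4.92 -0.21 0.81 cap [558.3 139.6  60. ] rel 29.5 0.0 bracket -22.9 -0.6
```

Now 8 mm more, to about bracket x -14.

Call:
move_arm:
  plan: [0.013,0,0,0,1,0.026,0,0,0,1,0.039,0,0,0,1,0.052,0,0,0,1,0.065,0,0,0,1,0.078,0,0,0,1,0.09,0,0,0,1]

```text
clock: 17.27
ee_pos: [537.5, 133.5, 22.3]
ee_rot: [-3.11, -0.443, -0.0]
force: [-4.2, -2.0, 0.7]
opening: 0.005
grasp_force: 2.3
```

```bash
python3 st.py
```

```text
t 17.325 tcp [537.7  133.55  22.33] F push/side/z 4.85 -0.28 0.68 cap [566.2 142.1  60. ] rel 29.7 0.3 bracket -14.6 -0.6
```

Call:
move_arm:
  plan: [0.008,0,0,0,1,0.016,0,0,0,1,0.024,0,0,0,1,0.032,0,0,0,1]

```text
clock: 17.82
ee_pos: [540.1, 134.2, 22.3]
ee_rot: [-3.11, -0.443, -0.0]
force: [-4.4, -1.3, 0.3]
opening: -0.001
grasp_force: 2.1
```

```bash
python3 st.py
```

```text
t 17.875 tcp [540.15 134.25  22.36] F push/side/z 3.49 -0.1 0.24 cap [568.7 142.9  60. ] rel 29.8 0.3 bracket -12.0 -0.6
```

Call:
move_arm:
  plan: [0.008,0,0,0,1,0.016,0,0,0,1,0.024,0,0,0,1]

```text
clock: 18.25
ee_pos: [542.0, 134.8, 22.4]
ee_rot: [-3.11, -0.443, -0.0]
force: [-3.8, -0.2, -0.7]
opening: -0.0
grasp_force: 1.7
```

```bash
python3 st.py
```

```text
t 18.3 tcp [542.06 134.81  22.4 ] F push/side/z 4.06 -0.73 -0.64 cap [570.6 143.5  60. ] rel 29.8 0.4 bracket -10.0 -0.6
```

Call:
move_arm:
  plan: [0.006,0,0,0,1,0.012,0,0,0,1,0.018,0,0,0,1]

```text
clock: 18.68
ee_pos: [543.4, 135.2, 22.4]
ee_rot: [-3.11, -0.443, -0.001]
force: [-2.1, -1.1, -0.7]
opening: 0.002
grasp_force: 1.4
```

```bash
python3 st.py
```

```text
t 18.725 tcp [543.43 135.19  22.38] F push/side/z 2.6 0.71 -0.17 cap [572.  143.9  60. ] rel 29.9 0.4 bracket -8.6 -0.6
```

Call:
move_arm:
  plan: [0.006,0,0,0,1,0.012,0,0,0,1,0.018,0,0,0,1]

```text
clock: 19.1
ee_pos: [544.7, 135.6, 22.4]
ee_rot: [-3.11, -0.443, -0.0]
force: [-3.1, -1.2, -0.7]
opening: 0.003
grasp_force: 1.2
```

```bash
python3 st.py
```

```text
t 19.15 tcp [544.75 135.6   22.36] F push/side/z 2.58 0.19 0.08 cap [573.4 144.3  60. ] rel 29.9 0.4 bracket -7.1 -0.6
```

Call:
move_arm:
  plan: [0.006,0,0,0,1,0.012,0,0,0,1,0.018,0,0,0,1]

```text
clock: 19.52
ee_pos: [546.1, 135.9, 22.3]
ee_rot: [-3.11, -0.443, -0.0]
force: [-2.0, -0.9, -1.4]
opening: -0.0
grasp_force: 1.0
```

```bash
python3 st.py
```

```text
t 19.575 tcp [546.12 135.96  22.34] F push/side/z 2.17 -1.11 -0.76 cap [574.7 144.7  60. ] rel 29.9 0.4 bracket -5.7 -0.6
```

Call:
move_arm:
  plan: [0.006,0,0,0,1,0.012,0,0,0,1,0.018,0,0,0,1]

```text
clock: 19.95
ee_pos: [546.5, 135.9, 22.1]
ee_rot: [3.11, 0.443, -0.003]
force: [-4.8, -3.7, 0.5]
opening: 0.003
grasp_force: 2.9
```

```bash
python3 st.py
```

```text
t 20.0 tcp [546.48 135.91  22.07] F push/side/z 4.83 -1.86 -0.26 cap [574.9 144.7  60. ] rel 29.7 0.5 bracket -5.6 -0.7
```

The pole has met the left plate: the push has risen and the side force is toward -y. I'll give way sideways along tool +y while pushing lightly.

Call:
move_arm:
  plan: [0.003,0.005,0,0,1,0.005,0.01,0,0,1,0.007,0.015,0,0,1]

```text
clock: 20.38
ee_pos: [547.3, 134.9, 22.1]
ee_rot: [3.11, 0.443, -0.003]
force: [-4.0, -3.8, -1.0]
opening: 0.001
grasp_force: 2.6
```

```bash
python3 st.py
```

```text
t 20.425 tcp [547.37 134.9   22.07] F push/side/z 6.36 -2.35 -0.57 cap [575.5 144.3  60. ] rel 29.6 1.2 bracket -5.1 -1.2
```

Call:
move_arm:
  plan: [0.003,0.005,0,0,1,0.005,0.01,0,0,1,0.008,0.015,0,0,1]

```text
clock: 20.8
ee_pos: [547.5, 134.5, 22.0]
ee_rot: [-3.11, -0.442, 0.005]
force: [-7.9, 2.3, 1.2]
opening: 0.0
grasp_force: 3.6
```

```bash
python3 st.py
```

```text
t 20.85 tcp [547.48 134.53  21.94] F push/side/z 6.52 3.48 0.94 cap [575.6 144.1  60. ] rel 29.7 1.3 bracket -5.1 -1.5
```

The side force has flipped, so the right plate is met too. I'll back the side off about 0.5 mm and press further in.

Call:
move_arm:
  plan: [0.002,-0.005,0,0,1,0.004,-0.005,0,0,1,0.004,-0.005,0,0,1]

```text
clock: 21.22
ee_pos: [547.5, 134.7, 21.9]
ee_rot: [3.11, 0.443, -0.006]
force: [-8.2, -1.4, 2.3]
opening: -0.002
grasp_force: 3.9
```

```bash
python3 st.py
```

```text
t 21.275 tcp [547.47 134.66  21.97] F push/side/z 7.06 1.05 2.29 cap [575.6 144.2  60. ] rel 29.7 1.3 bracket -5.0 -1.4
```

Call:
move_arm:
  plan: [0.003,-0.001,0,0,1,0.006,-0.001,0,0,1,0.008,-0.001,0,0,1,0.008,-0.001,0,0,1]

```text
clock: 21.78
ee_pos: [547.5, 134.7, 21.9]
ee_rot: [3.11, 0.443, -0.007]
force: [-8.7, -0.9, 4.4]
opening: -0.004
grasp_force: 5.0
```

```bash
python3 st.py
```

```text
t 21.825 tcp [547.43 134.69  21.91] F push/side/z 10.15 0.38 4.6 cap [575.5 144.2  60. ] rel 29.6 1.3 bracket -5.1 -1.3
```

Call:
move_arm:
  plan: [0.004,0,0,0,1,0.008,0,0,0,1,0.011,0,0,0,1,0.011,0,0,0,1]

```text
clock: 22.32
ee_pos: [547.5, 134.7, 21.9]
ee_rot: [3.11, 0.443, -0.01]
force: [-12.8, -3.0, 7.3]
opening: -0.004
grasp_force: 6.6
```

```bash
python3 st.py; python3 st.py
```

```text
t 22.375 tcp [547.44 134.71  21.9 ] F push/side/z 13.54 0.84 7.22 cap [575.6 144.2  60. ] rel 29.7 1.3 bracket -5.0 -1.4
t 22.425 tcp [547.45 134.71  21.9 ] F push/side/z 13.48 0.65 8.07 cap [575.6 144.2  60. ] rel 29.7 1.3 bracket -5.0 -1.4
```

The press is steady at 13.5 N with little side force. I'll hold, then back straight off and rise.

Call:
move_arm:
  plan: [0.001,0,0,0,1,0.001,0,0,0,1,0.001,0,0,0,1,0.001,0,0,0,1]

```text
clock: 22.92
ee_pos: [547.5, 134.7, 21.9]
ee_rot: [3.11, 0.443, -0.01]
force: [-12.9, -3.1, 9.1]
opening: -0.005
grasp_force: 6.7
```

Call:
move_arm:
  plan: [-0.01,0,0,0,1,-0.02,0,0,0,1,-0.03,0,0,0,1,-0.05,0,0,0,1,-0.1,0,0,0,1,-0.25,0,0,0,1,-0.4,0,0,0,1,-0.5,0,0,0,1,-0.5,0,-0.5,0,1,-0.5,0,-0.95,0,1,-0.5,0,-0.95,0,1,-0.5,0,-0.95,0,1]

```text
clock: 24.42
ee_pos: [512.0, 124.1, 98.1]
ee_rot: [3.11, 0.443, -0.0]
force: [-0.2, -0.4, -0.1]
opening: 0.003
grasp_force: 0.0
```

```bash
python3 - <<'E'
from h import *
from station import bot
w=bot.camera("wrist");s=bot.sense();print(s["ee_pos"],s["force"])
e=proj(w,(575.6,144.2,60));print(e);print(cap(w,e))
cv2.imwrite("pics/end.png",w["image"])
E
```

```text
[511.61920698 124.0071183   97.55517673] [-0.02087562 -0.80145114 -0.20186806]
[312.5641981  120.35880798]
[([30, 49, 39, 22, 198], [316.8, 139.7], [565.8, 138.8, 60.0])]
```

View pics/end.png

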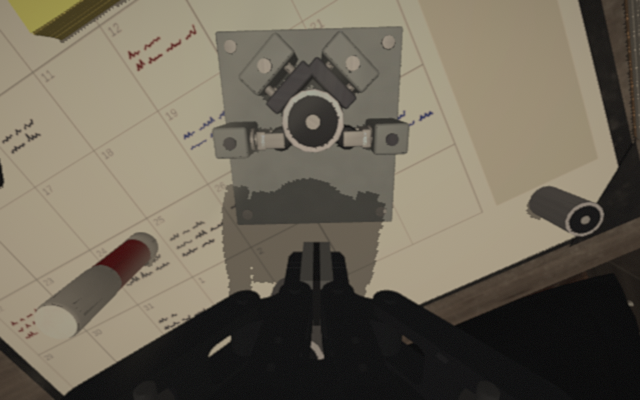

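The pole stands at (313,121), where it was pressed home and predicted at (312.6,120.4), in the V behind both rollers. The arm is clear of it, so I'm handing the job in.

```bash
python3 -c "
from station import bot
print(bot.finish_job())"
```

```text
the job is handed in; nothing more can be done
None
```

I set the pole in the mouth, let go, pushed it past the catches and pressed it home at about 13.5 N; it stands upright in the V with the arm clear, and the job is handed in at about 24 s, no verdict returned (contact on both plates after release was judged only from the final picture).

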